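# Rock the pendulum angle gauge to its marker on the anvil stud

## Robot

A 6-joint arm with a two-finger parallel gripper is mounted at the origin on the work surface. World frame = base frame: x ahead of the robot, y to its left, z up, the work surface at z = 0. Lengths are in m, angles in degrees, forces in N, time in s.
With the tool pointing down it reaches from about 0.4 to 0.825 m from the base axis. Payload 7 kg.
Tool frame: the origin (TCP) lies at the very end of the fingers, on their centre line; the grasp point (between the pads) lies 19 mm behind it; z points along the fingers, y is the line along which they close (so a half turn about z gives the same grasp; the last joint's range is limited). The gripper opens to 88 mm and grips with 3 to 60 N. Pads are 19 mm wide; open, the fingers measure 130 mm over their backs; the gripper's body (78 mm by 193 mm) begins 47 mm behind the grasp point.
Start: joints at [-52.42, 20.546, 0.682, 0, -70.136, -16.507], TCP at [0.243, -0.63, 0.227] pointing down, gripper open.
Joint ranges: [-176.03, 176.03], [-82.01, 121.73], [-58.28, 71.71], [-173.87, 95.51], [-174.79, -0.11], [-173.66, 173.66]. Speed limits (degrees/s): [136.94, 136.94, 172.46, 180, 180, 180].

## Interface

Orientations are given as [roll, pitch, yaw] about the fixed x, y, z axes, in that order (R = Rz(yaw) Ry(pitch) Rx(roll)).
In Python, from plant import get_obs, snapshot, camera_params, close_job, boxes_of, cut_out, landmark_of gives the robot as it stands.
- The arm moves only by the shell command python3 -m inch 'ROWS' [OPENING]. ROWS is text: rows parted by semicolons, each of 6 numbers parted by spaces: the shift along the tool's x, y, z in units of 30 cm (1.0 is 30 cm), then the turn, a rotation vector about the tool's x, y, z in units of pi rad (1.0 is pi rad). A call has 1 to 10 rows; each row is the pose to reach, as a shift and turn from the pose commanded when the call began, along the tool's axes at that moment, turning the shorter way round; what a row does not reach only later rows make up. A row lasts 1/12 s, in which the tool goes at most 41.7 mm and 7.16 degrees, less where a joint would pass 70% of its speed; a pose out of reach is approached as far as the arm can. A call with a number of a shift or a turn outside -1 to 1 is refused whole. A call with a gripper value outside its range is refused whole. OPENING is the closure, from -1 (fully open) to 1 (shut), set as the call begins (- or left out, the last holds). The fingers move at their own pace and stop on an object; the grip force is fixed at half the most. Time passes only in rows, so rows that repeat a pose let the fingers close. It gives the time, the measured TCP pose, the force, the opening and the grip force at its end, in the units of the state.
- get_obs(): the state, without advancing time (a new reading comes with each control period).
- snapshot(name): name is "scene" or "top" or "wrist"; returns the picture (420x560x3 uint8, red, green, blue); there is no depth.
- camera_params(name): a dict with "mtx" (3x3 intrinsics, pixels), "k1" (the pictures are not rectified: a ray, as slopes to the right and down, at radius r is drawn at 1 + k1 r^2 times it, then the intrinsics apply), "rvec" (rotation vector, rad) and "tvec" (3), from world to camera coordinates, as OpenCV has them. Camera axes: x right, y down, z forward; pixel columns grow to the right and rows downward; lengths in m; the calibration is good to about 2 mm. A picture is of the moment at which its call begins: read the wrist's pose just before it. camera_params takes no time and is no camera call; for the wrist camera it gives the pose at the moment of the call.
- close_job(): hands the job in; it is judged then, once.
Trained networks look in the newest picture that a camera, given by its name, has taken for a name from the list of things; names that differ only in an ending like _2 or _b are one class to them, and where a whole thing is asked for, a point or a joint stands for the part that bears it (a point fixed in the world has none). Each returns a list of dicts, best first, with "p" (0 to 1); they miss things now and then, are a little off and sometimes report something else, mostly with a low value. They report only what shows in the picture. A call takes as long as a camera call.
- boxes_of(camera, thing): "rect" ([left, top, width, height] in pixels, round what is visible of it).
- cut_out(camera, thing): "pixels" (420x560 bool, what is visible of it) and "rect" ([left, top, width, height] in pixels, round what is visible of it).
- landmark_of(camera, thing): "uv" ([column, row] in pixels: a listed point, or the origin of a listed thing).
The state is a dict: "clock": time; "joint_pos": joint angles; "qvel": joint speeds; "tau": joint torques, N m; "tool_pos": TCP position; "orientation": TCP orientation; "force": force on the tool from outside, world axes, zero at the start; "moment": the same for the moment, N m; "opening": finger opening in m; "gripper_force": force on a finger pad.
Only numpy, scipy, OpenCV 4.12 (cv2) and the standard library are available. Lean on these libraries where they do the work, as an engineer would, in place of code of your own. Each camera call takes 0.05 s, during which the arm holds its last target. There are 200 camera calls.

## Task

Wind the hand crank of the die fixture clockwise (seen from above) until it stops, so that the brass anvil stud stands fully up. Then take the pendulum angle gauge by its black grip, set it level on the stud, and, still bearing on the stud's uneven head, rock it over until its swinging pointer settles on the small dark steel marker tab. Finish while holding the gauge there with the gripper, still pressed on the stud, so the fitter can set a guide plate against it; leave the other things on the bench where they are.

Things in the scene. Friction and masses are not known exactly. Their poses are not given: they have to be found in the camera images.
- fixture: Dark steel die base bolted to the bench, plate 100 (x) x 270 (y: -210 to +60) x 12 mm. Origin: on the bench straight under the stud's high ridge; z up. Around the stud a steel housing 70 x 88 mm, top 40 mm above the bench. Grey crank gearbox 62 x 66 mm, top 45 mm above the bench, centred at y = -150 mm: the vertical crank axis passes through (0, -150 mm).
- stud: Brass anvil stud, its crown raised by the crank from 38 to 66 mm above the bench (in proportion; does not run back). Origin: on the crown of its high ridge, mid length; axes as the fixture's. Uneven head: two rounded ridges along x (34 mm long, 6 mm radius), the high one at y = 0, one 3 mm lower at y = +16 mm. A flat base rocked over 11 degrees to +y bears on the low one.
- crank (a joint): Crank angle in rad, 0 to 12.57 (two full turns, hard stops at both ends). Grows clockwise seen from above and raises the stud, fully up at 12.57. Starts between 0 and 1.5. At 0 (and 6.28, 12.57) the crank arm points to -x of the fixture. About 2 N at the knob turns it.
- crank_knob (a point): Middle of the crank's black knob: an upright cylinder 22 mm in diameter and 38 mm high that spins freely on its pin, 45 mm from the crank axis, its middle 85 mm and its top 104 mm above the bench, its underside 3 mm above the steel crank arm.
- gauge: Pendulum angle gauge, 0.3 to 0.55 kg, loose: open aluminium frame 110 (y) x 100 mm high on a flat base bar 36 (x) x 110 x 10 mm; on top, centred, a black grip 22 (x) x 26 (y) mm from 100 to 142 mm up. Origin: centre of its underside; x = the pointer's axis, z up. White scale, ticks each 5 deg, on the -x side. Lowering its +y end by an angle makes the pointer settle at +that angle.
- pointer (a joint): Angle in rad of the freely hanging, lightly damped pointer relative to the gauge, about the gauge's +x axis through the pivot 88 mm above the gauge's underside; 0 = pointer along the gauge's -z, positive = tip towards the gauge's +y. It swings and settles within about a second.
- marker (a joint): Angle in rad of the steel marker tab on the scale, same axis, zero and sign as pointer; it stays where it is clamped during the job (between 0.20 and 0.38, different each time).
- pointer_tip (a point): Tip of the pointer, 62 mm from the pivot.
- marker_tip (a point): Inner tip of the marker tab (8 mm wide, 10 mm long, it stands just outside the pointer's path), 62 mm from the pivot: when the pointer is on the mark this and the pointer tip coincide.
- plug_a: Bystander: black, steel and brass cable plug standing on end, 22 mm in diameter, 52 mm high. Origin under its foot.
- plug_b: Bystander: another such plug.
- plug_c: Bystander: another such plug.
- angle_plate: Bystander: plain aluminium L-shaped angle plate 45 x 80 x 80 mm, no pointer and no grip. Origin under its foot.
- setting_block: Bystander: steel block 40 x 90 x 25 mm. Origin under it.
- screwdriver: Bystander: screwdriver lying on the bench.
- wrench: Bystander: open-ended wrench lying on the bench.
- oil_can: Bystander: grey can 52 mm in diameter, 100 mm high. Origin under it.

How it is judged:
By the outcome, as a careful person would: the job done as asked, in the order asked, and still so for the second after the job is handed in, while the arm keeps its last pose, push and grip.
It also fails if it takes over 67 s, if anything falls off the work surface, if the arm or the gripper's body presses on something with over 40 N, if the wrist force passes 120 N, or if a joint passes its speed limit or range.

## Working session

There is one attempt and no reset: what is moved stays moved. The work goes in short steps, Python scripts to look and compute and a shell command to move; the robot and the scene stay as the last step left them, time stands still between calls to the robot, and variables do not carry over. Pictures are saved under pics/ and viewed, at most 10 in all, crops included, and the job is handed in when it is done.

```bash
ls; mkdir -p pics
cat > h.py <<'E'
import numpy as np, cv2
from plant import *
from scipy.spatial.transform import Rotation as R
def cam(n):
    c=camera_params(n); return np.array(c['mtx']),c['k1'],cv2.Rodrigues(np.array(c['rvec'],float))[0],np.array(c['tvec'],float).ravel()
def ray(n,uv,c=None):
    K,k,Rm,t=c or cam(n)
    p=cv2.undistortPoints(np.array([[uv]],float),K,np.array([k,0,0,0.]))[0,0]
    return -Rm.T@t, Rm.T@np.array([p[0],p[1],1])
def onz(n,uv,z,c=None):
    o,d=ray(n,uv,c); return o+d*(z-o[2])/d[2]
def tri(rays):
    A=0;b=0
    for o,d in rays:
        d=d/np.linalg.norm(d);P=np.eye(3)-np.outer(d,d);A=A+P;b=b+P@o
    return np.linalg.solve(A,b)
def proj(n,P,c=None):
    K,k,Rm,t=c or cam(n)
    return cv2.projectPoints(np.atleast_2d(np.array(P,float)),cv2.Rodrigues(Rm)[0],t,K,np.array([k,0,0,0.]))[0][:,0]
def save(n,im,name): cv2.imwrite('pics/'+name+'.png',im[:,:,::-1])
def Rt(): return R.from_euler('xyz',get_obs()['orientation'],degrees=True)
E
python3 - <<'E'
from h import *
o=get_obs();print(o)
for n in('scene','top'):
    im=snapshot(n);save(n,im,n)
    for t in('fixture','stud','crank_knob','gauge','pointer_tip','marker_tip'):
        for r in landmark_of(n,t)[:2]: print(n,t,r['p'],np.round(r['uv'],1))
    print(cam(n))
    for t in('gauge','angle_plate','oil_can','setting_block','plug_a','crank'):
        print(t,[(round(r['p'],2),r['rect']) for r in boxes_of(n,t)[:3]])
E
```

```text
pics
{'clock': 0.0, 'joint_pos': array([-5.24182702e+01,  2.05908919e+01,  6.33876828e-01, -1.90079095e-02,
       -7.01342197e+01, -1.65045140e+01]), 'qvel': array([ 0.0428811 , -0.08533757,  0.01682229, -0.04333983, -0.09056822,
       -0.00087979]), 'tau': array([ 3.63186173e-04, -5.82717276e+01,  2.93063056e+01,  6.99750915e+00,
        7.07254512e-03, -1.53140181e-04]), 'tool_pos': array([ 0.24252168, -0.62941688,  0.22563308]), 'orientation': array([ 1.79907448e+02, -8.78891952e-03, -1.58929250e+02]), 'force': array([-0.37444095, -0.63550795, -0.40353176]), 'moment': array([ 0.03326499, -0.07179215, -0.00705405]), 'gripper_force': 0.0, 'opening': 0.0874737154891496}
scene fixture 0.65 [276.  231.5]
scene fixture 0.38 [ 95.7 284.9]
scene stud 0.46 [271.9 218.7]
scene crank_knob 0.7 [249.2 222.2]
scene crank_knob 0.48 [234.4 197.6]
scene gauge 0.72 [294.5 184.7]
scene pointer_tip 0.39 [294.  175.7]
(array([[523.72268387,   0.        , 279.27163711],
       [  0.        , 523.72268387, 203.62026194],
       [  0.        ,   0.        ,   1.        ]]), -0.19452219775223564, array(
[... 631 characters left out ...]
gauge 0.89 [198.9 249.7]
(array([[401.319458  ,   0.        , 277.5672874 ],
       [  0.        , 401.319458  , 208.07813325],
       [  0.        ,   0.        ,   1.        ]]), -0.07950991616977578, array([[-0.01888833, -0.99978344,  0.00873546],
       [-0.99099726,  0.01756267, -0.13272522],
       [ 0.13254306, -0.01116377, -0.99111438]]), array([0.07542904, 0.57061768, 0.98476707]))
gauge [(0.75, [167.3, 236.6, 48.8, 25.6])]
angle_plate [(0.74, [156.2, 155.2, 33.0, 31.2])]
oil_can [(0.97, [86.7, 229.2, 33.5, 22.1])]
setting_block [(0.96, [246.1, 125.4, 35.0, 19.7])]
plug_a [(0.48, [351.6, 271.4, 11.6, 6.6]), (0.46, [248.8, 272.4, 8.7, 11.0])]
crank [(0.6, [312.6, 197.5, 28.6, 12.5])]
```

Run:
```python
import cv2,numpy as np
a=cv2.imread('pics/scene.png')[110:290,130:410];b=cv2.imread('pics/top.png')[100:300,70:390]
a=cv2.resize(a,(466,300),interpolation=2);b=cv2.resize(b,None,fx=1.5,fy=1.5,interpolation=2)
cv2.imwrite('pics/s2.png',cv2.resize(cv2.imread('pics/scene.png')[120:270,210:400],(760,600),interpolation=2))
cv2.imwrite('pics/t2.png',cv2.resize(cv2.imread('pics/top.png')[110:290,80:380],(800,480),interpolation=2))
```

```text
(no output)
```

View pics/s2.png

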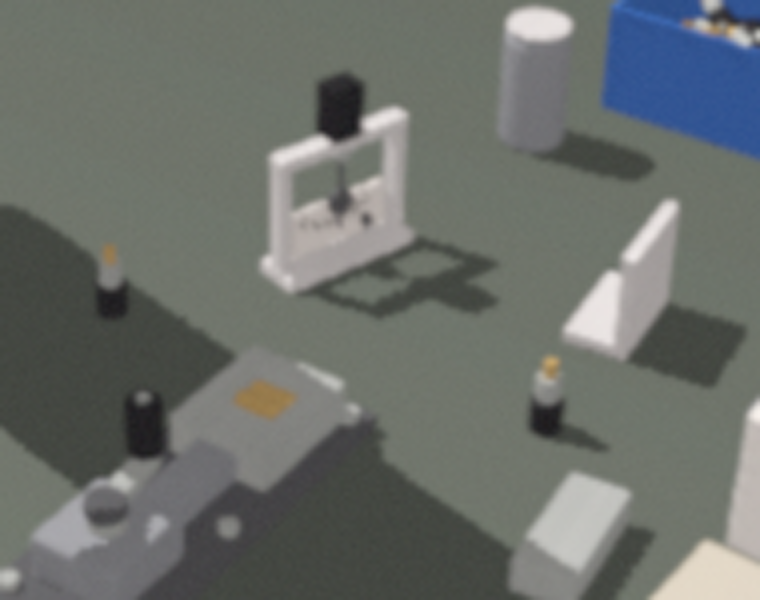

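View pics/t2.png

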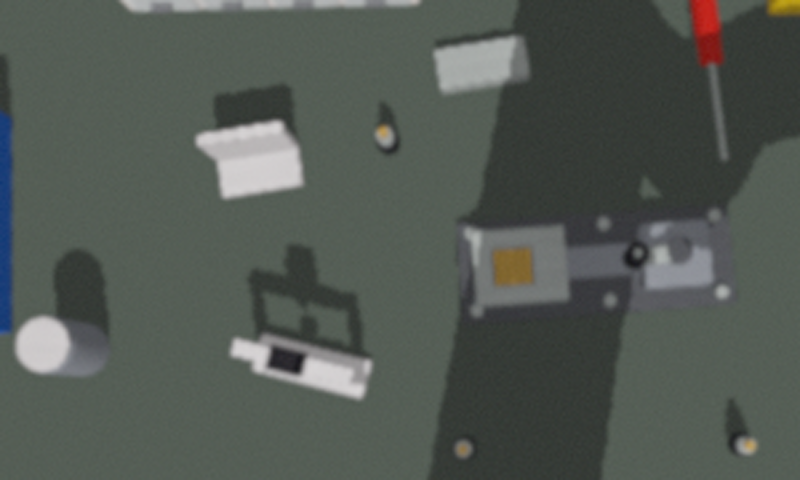

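The scene crop shows the gauge from its scale-reading side, with the marker right of the pointer. The knob is near scene (246,226) and top (319,205), so the crank arm points roughly to fixture +y. Next I work out positions.

Run:
```python
from h import *
S,T=cam('scene'),cam('top')
for n in('scene','top'): print(n,'cam at',ray(n,(280,210))[0])
Rw=Rt();c=cam('wrist');o=get_obs()
cw=-c[2].T@c[3]; print('wrist cam in tool',Rw.inv().apply(cw-o['tool_pos']),'axes',Rw.inv().apply(c[2]).round(3),c[0][0,0])
def cen(m): ys,xs=np.nonzero(m['pixels']);return xs.mean(),ys.mean()
t=lambda x,y:(80+x/2.6667,110+y/2.6667); s=lambda x,y:(210+x/4,120+y/4)
print('knob z.085',onz('top',t(637,254),.1),onz('scene',s(145,400),.104), tri([ray('top',t(637,254)),ray('scene',s(145,402))]))
print('stud',onz('top',t(513,267),.038),onz('scene',s(265,399),.038))
for q in((474,228),(563,226),(570,300),(480,306)): print('housing',onz('top',t(*q),.04))
for q in((603,223),(714,214),(722,292),(610,300),(477,311)): print('bolts',onz('top',t(*q),.014))
print('grip',onz('top',t(287,360),.142),onz('scene',s(340,82),.142))
for q in((262,263),(288,290),(414,237)): print('base',onz('scene',s(*q),.01))
print('pivot/marker',s(340,200))
```

```text
scene cam at [ 1.20527413 -0.72583914  0.82809055]
top cam at [0.43638125 0.07638485 1.05109325]
wrist cam in tool [ 0.07976305  0.00105102 -0.15718533] axes [[ 0.001  1.     0.001]
 [-0.955  0.001 -0.296]
 [-0.296 -0.     0.955]] 370.0833329435867
knob z.085 [ 0.56866036 -0.0334793   0.1       ] [ 0.57026375 -0.03459137  0.104     ] [ 0.56867137 -0.03323211  0.10096039]
stud [0.56684611 0.07829192 0.038     ] [0.57007463 0.07474731 0.038     ]
housing [0.6048793  0.11496367 0.04      ]
housing [0.60533094 0.02972358 0.04      ]
housing [0.53404832 0.02473974 0.04      ]
housing [0.52987655 0.11020447 0.04      ]
bolts [ 0.61199083 -0.01090999  0.014     ]
bolts [ 0.61916956 -0.1210196   0.014     ]
bolts [ 0.54163665 -0.12561169  0.014     ]
bolts [ 0.53584309 -0.01558375  0.014     ]
bolts [0.52745695 0.11405387 0.014     ]
grip [0.47725005 0.27133468 0.142     ] [0.47810248 0.27335641 0.142     ]
base [0.44981986 0.22369741 0.01      ]
base [0.48439769 0.20869016 0.01      ]
base [0.51456296 0.31624826 0.01      ]
pivot/marker (295.0, 170.0)
```

```bash
cat >> h.py <<'E'
def row(pos,rpy,base=None):
    """row for target pose; base=(pos,R) commanded pose at call begin (default measured)"""
    o=get_obs(); p0,R0=base or (o['tool_pos'],Rt())
    Rg=rpy if isinstance(rpy,R) else R.from_euler('xyz',rpy,degrees=True)
    return np.round(np.r_[R0.inv().apply(np.array(pos)-p0)/.3,(R0.inv()*Rg).as_rotvec()/np.pi],4)
E
python3 - <<'E'
from h import *
b=(np.array([.243,-.63,.227]),Rt())
print(row((.40,-.36,.27),(180,0,-120),b),row((.57,-.10,.25),(180,0,-86.5),b))
E
```

```text
[-0.8119  0.6516 -0.1433  0.      0.     -0.2163] [-1.6523  1.2566 -0.0766  0.      0.     -0.4024]
```

```bash
python3 -m inch '-0.81 0.65 -0.14 0 0 -0.217; -0.81 0.65 -0.14 0 0 -0.217; -0.81 0.65 -0.14 0 0 -0.217; -0.81 0.65 -0.14 0 0 -0.217; -0.81 0.65 -0.14 0 0 -0.217; -0.81 0.65 -0.14 0 0 -0.217; -0.81 0.65 -0.14 0 0 -0.217; -0.81 0.65 -0.14 0 0 -0.217' -1
python3 - <<'E'
from h import *
print(row((.57,-.10,.25),(180,0,-86.5)))
E
```

```text
clock: 1.97
tool_pos: [0.4008, -0.3577, 0.2697]
orientation: [-179.9, 0.0, -119.8]
force: [0.4, -0.8, -0.0]
opening: 0.0876
gripper_force: 0.0
[-1.0255e+00 -6.3100e-02  6.6400e-02 -6.0000e-04  0.0000e+00 -1.8470e-01]
```

```bash
python3 -m inch '-1 -0.063 0.066 0 0 -0.185; -1 -0.063 0.066 0 0 -0.185; -1 -0.063 0.066 0 0 -0.185; -1 -0.063 0.066 0 0 -0.185; -1 -0.063 0.066 0 0 -0.185; -1 -0.063 0.066 0 0 -0.185; -1 -0.063 0.066 0 0 -0.185; -1 -0.063 0.066 0 0 -0.185; -1 -0.063 0.066 0 0 -0.185'
python3 - <<'E'
from h import *
print(get_obs()['tool_pos'],get_obs()['orientation'])
im=snapshot('wrist');save('wrist',im,'w1');cv2.imwrite('pics/w1.png',cv2.resize(im[:,:,::-1],(800,600),interpolation=2))
for t in('fixture','stud','crank_knob'):
    print(t,[(round(r['p'],2),np.round(r['uv'],1)) for r in landmark_of('wrist',t)[:2]])
r=landmark_of('wrist','crank_knob')
if r: print(onz('wrist',r[0]['uv'],.085))
r=landmark_of('wrist','stud')
if r: print(onz('wrist',r[0]['uv'],.042))
E
```

```text
clock: 2.72
tool_pos: [0.5665, -0.1071, 0.248]
orientation: [180.0, 0.0, -86.4]
force: [-1.1, -1.0, 0.3]
opening: 0.0877
gripper_force: 0.0
[ 0.56646727 -0.10710867  0.24804876] [ 1.79958513e+02  3.42191164e-03 -8.63648533e+01]
fixture [(0.79, array([268.8, 306.4]))]
stud [(0.65, array([264.8, 329.9]))]
crank_knob [(0.87, array([269.3, 258. ]))]
[ 0.56892067 -0.03830816  0.085     ]
[0.56929301 0.07203381 0.042     ]
```

View pics/w1.png

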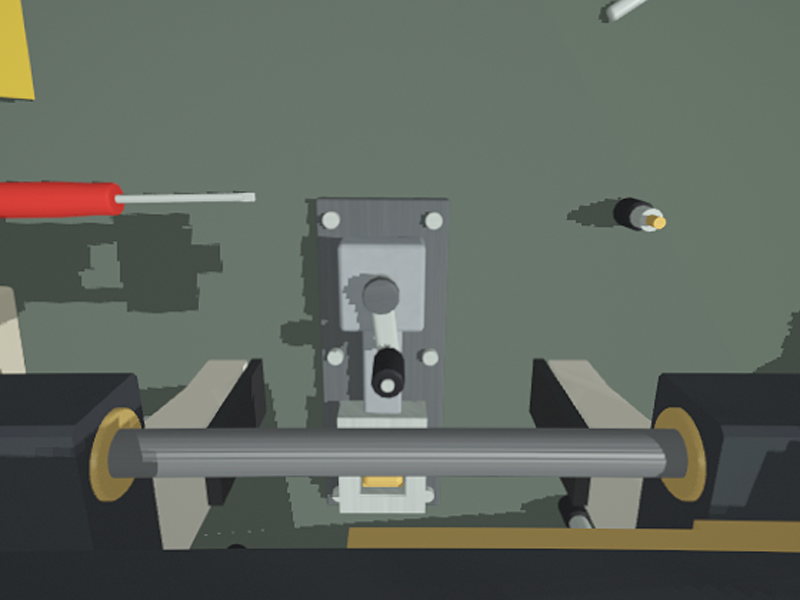

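The wrist view shows crank hub (380,293), knob top (387,386), and gearbox corners about (340..425, 240..330) in the 800x600 picture. A guide rod crosses near row 450.

Run:
```python
from h import *
s=1/1.42857
w=lambda u,v,z:onz('wrist',(u*s,v*s),z).round(4)
print('knobtop',w(387,386,.104))
for z in(.06,.07):print('hub',w(380,294,z))
g=[w(u,v,.045) for u,v in((340,242),(425,239),(425,331),(340,331))];print(*g,np.mean(g,0))
print('bolts',*[w(u,v,.015) for u,v in((330,220),(433,220),(336,357),(430,357))])
print('plate',*[w(u,v,.012) for u,v in((318,199),(448,199))])
print('stud',w(382,482,.038), 'housing front', w(340,428,.04),w(425,427,.04),'back',w(340,512,.04),w(425,512,.04))
o=get_obs();R0=Rt()
print('tcp,grasp px',proj('wrist',[o['tool_pos'],o['tool_pos']-R0.apply([0,0,.019]),o['tool_pos']+R0.apply([0,0,.079])]))
print(camera_params('wrist')['k1'])
```

```text
knobtop [ 0.5669 -0.0354  0.104 ]
hub [ 0.5751 -0.0822  0.06  ]
hub [ 0.575  -0.0853  0.07  ]
[ 0.605  -0.1136  0.045 ] [ 0.5463 -0.1193  0.045 ] [ 0.5411 -0.0513  0.045 ] [ 0.6031 -0.0475  0.045 ] [ 0.573875 -0.082925  0.045   ]
bolts [ 0.6158 -0.1234  0.015 ] [ 0.5395 -0.128   0.015 ] [ 0.6085 -0.0132  0.015 ] [ 0.5331 -0.0177  0.015 ]
plate [ 0.6253 -0.1379  0.012 ] [ 0.5294 -0.1437  0.012 ]
stud [0.5658 0.0849 0.038 ] housing front [0.6013 0.0358 0.04  ] [0.5347 0.031  0.04  ] back [0.5989 0.1143 0.04  ] [0.5288 0.1101 0.04  ]
tcp,grasp px [[278.50897115 268.1862854 ]
 [278.54490165 288.90498755]
 [278.41630706 214.56358887]]
0.030045191063954257
```

Run:
```python
from h import *
print(get_obs()['tool_pos'],row((.568,-.037,.15),(180,0,-86.5)),row((.568,-.037,.075),(180,0,-86.5)))
```

```text
[ 0.56462499 -0.11076657  0.24911928] [-2.448e-01 -2.550e-02  3.304e-01 -2.000e-04 -0.000e+00 -8.000e-04] [-2.448e-01 -2.530e-02  5.804e-01 -2.000e-04 -0.000e+00 -8.000e-04]
```

```bash
python3 -m inch '-0.245 -0.025 0.33 0 0 0; -0.245 -0.025 0.33 0 0 0; -0.245 -0.025 0.33 0 0 0; -0.245 -0.025 0.33 0 0 0; -0.245 -0.025 0.58 0 0 0; -0.245 -0.025 0.58 0 0 0; -0.245 -0.025 0.58 0 0 0; -0.245 -0.025 0.58 0 0 0'
python3 - <<'E'
from h import *
S=snapshot('wrist')
r=landmark_of('wrist','crank_knob');print([(q['p'],q['uv'],onz('wrist',q['uv'],.085)) for q in r[:2]])
print(get_obs()['tool_pos'],get_obs()['orientation'])
E
```

```text
clock: 3.68
tool_pos: [0.5673, -0.0371, 0.0744]
orientation: [179.8, -0.1, -86.6]
force: [1.4, -0.3, 1.7]
opening: 0.0877
gripper_force: 0.0
[(0.61, [276.1, 284.2], array([ 0.57050527, -0.03242382,  0.085     ]))]
[ 0.56966487 -0.03644371  0.0770324 ] [-1.79845196e+02 -1.09536589e-02 -8.65799560e+01]
```

```bash
python3 -m inch '0 0 0 0 0 0; 0 0 0 0 0 0; 0 0 0 0 0 0; 0 0 0 0 0 0; 0 0 0 0 0 0; 0 0 0 0 0 0' 1
python3 - <<'E'
from h import *
o=get_obs();print(o['tool_pos'],o['force'],o['opening'])
ax=np.array([.5743,-.0815]);p0=np.array([.568,-.037]);
R0=Rt();r=.045
a0=np.arctan2(*(p0-ax)[::-1])
for k in range(1,37):
    a=a0-np.radians(20*k) if 0 else a0-np.radians(20*k)
    d=np.r_[r*(np.cos(a)-np.cos(a0)),r*(np.sin(a)-np.sin(a0)),0]
    if k<=18: print(k,(R.from_euler('xyz',(180,0,-86.5),degrees=True).inv().apply(d)/.3).round(3)[:2])
E
```

```text
clock: 4.28
tool_pos: [0.5683, -0.0359, 0.0751]
orientation: [-180.0, 0.0, -86.6]
force: [0.4, -0.7, -0.2]
opening: 0.053
gripper_force: 0.0
[ 0.56826527 -0.03589123  0.07505103] [ 0.44761314 -0.65260605 -0.20706006] 0.05297541442113712
1 [ 0.005 -0.052]
2 [ 0.027 -0.099]
3 [ 0.064 -0.135]
4 [ 0.112 -0.157]
5 [ 0.164 -0.161]
6 [ 0.214 -0.147]
7 [ 0.256 -0.117]
8 [ 0.286 -0.074]
9 [ 0.299 -0.024]
10 [0.294 0.028]
11 [0.272 0.075]
12 [0.235 0.112]
13 [0.187 0.133]
14 [0.135 0.137]
15 [0.085 0.124]
16 [0.043 0.093]
17 [0.013 0.05 ]
18 [-0.  0.]
```

```bash
python3 -m inch '0 0 0 0 0 0; 0 0 0 0 0 0; 0 0 0 0 0 0; 0 0 0 0 0 0; 0 0 0 0 0 0; 0 0 0 0 0 0; 0 0 0 0 0 0; 0 0 0 0 0 0'; python3 -m inch '0.001 -0.026 0 0 0 0;0.005 -0.052 0 0 0 0; 0.015 -0.076 0 0 0 0; 0.027 -0.099 0 0 0 0'
```

```text
clock: 4.95
tool_pos: [0.5682, -0.0359, 0.0747]
orientation: [180.0, 0.0, -86.6]
force: [0.9, 0.1, -0.6]
opening: 0.0212
gripper_force: 30.0
clock: 5.28
tool_pos: [0.5991, -0.0413, 0.0747]
orientation: [-180.0, 0.1, -86.5]
force: [-1.3, 3.5, -0.3]
opening: 0.0212
gripper_force: 30.0
```

```bash
python3 -m inch '0.037 -0.036 0 0 0 0; 0.085 -0.058 0 0 0 0; 0.137 -0.062 0 0 0 0; 0.187 -0.048 0 0 0 0'; python3 -m inch '0.042 0.03 0 0 0 0; 0.072 0.073 0 0 0 0; 0.085 0.123 0 0 0 0; 0.08 0.175 0 0 0 0'
```

```text
clock: 5.62
tool_pos: [0.6181, -0.0974, 0.0747]
orientation: [-179.9, 0.0, -86.5]
force: [-0.2, 4.8, 1.1]
opening: 0.021
gripper_force: 30.0
clock: 5.95
tool_pos: [0.5645, -0.1242, 0.0747]
orientation: [-179.9, 0.1, -86.7]
force: [7.8, 20.2, -4.9]
opening: 0.0216
gripper_force: 30.0
```

```bash
python3 -m inch '-0.03 0.047 0 0 0 0; -0.067 0.084 0 0 0 0; -0.115 0.105 0 0 0 0; -0.167 0.109 0 0 0 0'; python3 -m inch '-0.05 -0.013 0 0 0 0; -0.092 -0.044 0 0 0 0; -0.122 -0.087 0 0 0 0; -0.135 -0.137 0 0 0 0'
```

```text
clock: 6.28
tool_pos: [0.5312, -0.0761, 0.075]
orientation: [-179.6, 0.0, -86.6]
force: [24.9, -4.8, -25.7]
opening: 0.0216
gripper_force: 30.0
clock: 6.62
tool_pos: [0.5662, -0.0357, 0.0747]
orientation: [179.9, -0.2, -86.5]
force: [-0.3, -12.8, 1.5]
opening: 0.0211
gripper_force: 30.0
```

```bash
python3 -m inch '0.009 -0.056 0 0 0 0; 0.031 -0.105 0 0 0 0; 0.068 -0.141 0 0 0 0; 0.116 -0.163 0 0 0 0'; python3 -m inch '0.052 -0.004 0 0 0 0; 0.102 0.01 0 0 0 0; 0.144 0.04 0 0 0 0; 0.174 0.083 0 0 0 0';python3 -m inch '0.013 0.05 0 0 0 0; 0.008 0.102 0 0 0 0'
```

```text
clock: 6.95
tool_pos: [0.6189, -0.0651, 0.0748]
orientation: [-180.0, 0.0, -86.5]
force: [-0.2, 4.0, -0.2]
opening: 0.0211
gripper_force: 30.0
clock: 7.28
tool_pos: [0.5967, -0.1203, 0.0748]
orientation: [-179.9, -0.0, -86.6]
force: [0.0, 6.5, -0.6]
opening: 0.0212
gripper_force: 30.0
clock: 7.45
tool_pos: [0.5654, -0.1241, 0.0748]
orientation: [-179.9, 0.0, -86.7]
force: [5.6, 13.1, -3.7]
opening: 0.0214
gripper_force: 30.0
```

```bash
python3 -m inch '-0.024 0.045 0 0 0 0; -0.061 0.08 0 0 0 0; -0.109 0.1 0 0 0 0';python3 -m inch '-0.013 0.002 0 0 0 0; -0.026 0.004 0 0 0 0; -0.026 0.004 0 0 0 0'; python3 -m inch '-0.013 0 0 0 0 0; -0.026 -0.001 0 0 0 0; -0.026 -0.001 0 0 0 0'
```

```text
clock: 7.7
tool_pos: [0.5331, -0.0931, 0.0749]
orientation: [-179.9, 0.0, -86.6]
force: [10.5, 0.3, -8.7]
opening: 0.0212
gripper_force: 30.0
clock: 7.95
tool_pos: [0.5316, -0.0846, 0.0748]
orientation: [179.9, 0.0, -86.6]
force: [0.1, 1.5, -1.2]
opening: 0.021
gripper_force: 30.0
clock: 8.2
tool_pos: [0.5314, -0.0812, 0.0748]
orientation: [179.8, -0.3, -86.5]
force: [2.9, -25.2, -1.1]
opening: 0.0213
gripper_force: 30.0
```

```bash
python3 -m inch '0.01 0 0 0 0 0; 0.01 0 0 0 0 0; 0.01 0 0 0 0 0; 0.01 0 0 0 0 0; 0.01 0 -0.1 0 0 0; 0.01 0 -0.2 0 0 0; 0.01 0 -0.3 0 0 0; 0.01 0 -0.43 0 0 0; 0.01 0 -0.43 0 0 0' -1
python3 - <<'E'
from h import *
for n in('top','scene'):
    snapshot(n)
    for t,z in(('crank_knob',.085),('stud',.066),('fixture',0)): print(n,t,[(round(q['p'],2),onz(n,q['uv'],z).round(4)) for q in landmark_of(n,t)[:2]])
print(get_obs()['tool_pos'],row((.44,.18,.23),(180,0,-40)),row((.477,.272,.21),(180,0,-15.7)))
E
```

```text
clock: 8.95
tool_pos: [0.5371, -0.0796, 0.2116]
orientation: [-179.4, -0.0, -86.5]
force: [2.2, -0.3, 0.1]
opening: 0.0756
gripper_force: 0.0
top crank_knob []
top stud []
top fixture [(0.46, array([0.6774, 0.3291, 0.    ]))]
scene crank_knob [(0.72, array([ 0.8117, -0.1885,  0.085 ])), (0.69, array([ 0.5314, -0.0767,  0.085 ]))]
scene stud [(0.56, array([0.5583, 0.0684, 0.066 ]))]
scene fixture [(0.82, array([0.5692, 0.0702, 0.    ])), (0.69, array([0.4482, 0.3083, 0.    ]))]
[ 0.53265554 -0.07983865  0.20260915] [-8.831e-01  2.566e-01 -9.090e-02  7.000e-04  2.000e-04 -2.587e-01] [-1.1818e+00  1.1490e-01 -2.4700e-02  7.0000e-04  4.0000e-04 -3.9370e-01]
```

```bash
python3 -m inch '-0.88 0.257 -0.1 0 0 -0.26; -0.88 0.257 -0.1 0 0 -0.26; -0.88 0.257 -0.1 0 0 -0.26; -0.88 0.257 -0.1 0 0 -0.26; -0.88 0.257 -0.1 0 0 -0.26; -0.88 0.257 -0.1 0 0 -0.26; -0.88 0.257 -0.1 0 0 -0.26; -0.88 0.257 -0.1 0 0 -0.26' -1
python3 - <<'E'
from h import *
o=get_obs();print(o['tool_pos'],o['orientation'],row((.477,.272,.22),(180,0,-15.7)))
E
```

```text
clock: 10.02
tool_pos: [0.4396, 0.1829, 0.2341]
orientation: [-179.9, -0.0, -39.3]
force: [-0.2, 0.2, 0.4]
opening: 0.0872
gripper_force: 0.0
[0.4395656  0.18292108 0.23405148] [-1.79940113e+02 -9.70501027e-04 -3.92866601e+01] [-9.140e-02 -3.088e-01  4.720e-02 -3.000e-04 -1.000e-04 -1.310e-01]
```

```bash
python3 -m inch '-0.091 -0.308 0.047 0 0 -0.131; -0.091 -0.308 0.047 0 0 -0.131; -0.091 -0.308 0.047 0 0 -0.131; -0.091 -0.308 0.047 0 0 -0.131; -0.091 -0.308 0.047 0 0 -0.131'
python3 - <<'E'
from h import *
o=get_obs();print(o['tool_pos'],o['orientation'])
im=snapshot('wrist');cv2.imwrite('pics/w2.png',cv2.resize(im[:,:,::-1],(800,600),interpolation=2))
for t in('gauge','pointer_tip','marker_tip'):
    print(t,[(round(r['p'],2),np.round(r['uv'],1)) for r in landmark_of('wrist',t)[:2]])
R0=Rt();G=R.from_euler('z',-15.7,degrees=True);g0=np.array([.477,.272,0])
P=[g0+G.apply(q) for q in((11,13,142),(11,-13,142),(-11,-13,142),(-11,13,142),(18,55,10),(18,-55,10),(0,0,88),(0,0,26))for q in[np.array(q)/1e3]]
print((proj('wrist',P)*1.4286).round(0))
E
```

```text
clock: 10.43
tool_pos: [0.4786, 0.2679, 0.2179]
orientation: [179.8, 0.1, -16.1]
force: [1.1, -0.4, -0.1]
opening: 0.0876
gripper_force: 0.0
[0.47859363 0.26786988 0.21794577] [ 1.79836372e+02  7.74685453e-02 -1.60813182e+01]
gauge [(0.92, array([271. , 174.7])), (0.38, array([460.3,  17.8]))]
pointer_tip [(0.77, array([265.5, 180.1]))]
marker_tip [(0.6, array([427.7, 212.5])), (0.54, array([249.8, 180.8]))]
[[361. 293.]
 [417. 293.]
 [417. 337.]
 [363. 337.]
 [313. 229.]
 [471. 227.]
 [391. 284.]
 [392. 258.]]
```

View pics/w2.png

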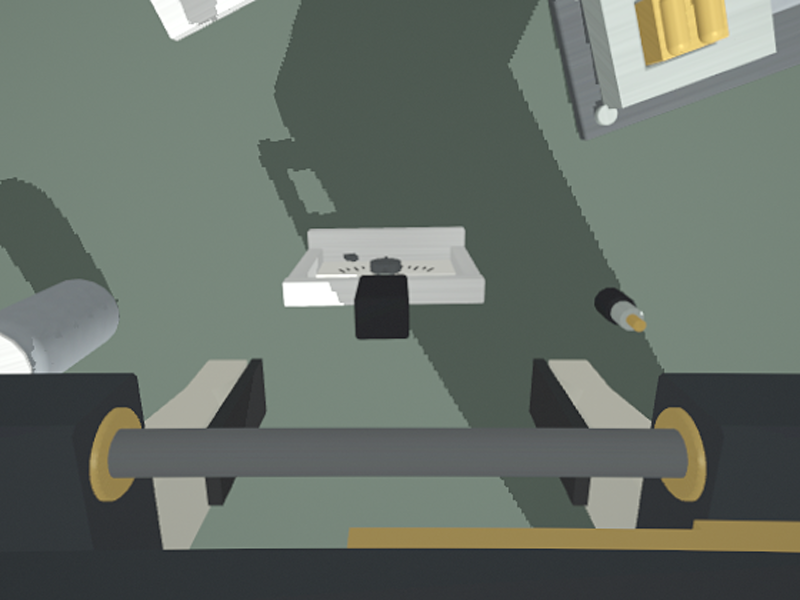

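The wrist view has the gauge centred: grip top spans columns 356-409 and the front base edge 309-465. The marker is at (350,257), left of the pointer at (385,264), and both show clearly.

Run:
```python
from h import *
o=get_obs();print(o['tool_pos'],row((.478,.275,.106),(180,0,-16.3)))
```

```text
[0.47850847 0.26685623 0.21959142] [-9.200e-03 -2.570e-02  3.786e-01  1.000e-04  0.000e+00 -1.000e-04]
```

```bash
python3 -m inch '-0.009 -0.026 0.13 0 0 0; -0.009 -0.026 0.26 0 0 0; -0.009 -0.026 0.33 0 0 0; -0.009 -0.026 0.378 0 0 0; -0.009 -0.026 0.378 0 0 0; -0.009 -0.026 0.378 0 0 0'; python3 -m inch '0 0 0 0 0 0; 0 0 0 0 0 0; 0 0 0 0 0 0; 0 0 0 0 0 0; 0 0 0 0 0 0; 0 0 0 0 0 0; 0 0 0 0 0 0; 0 0 0 0 0 0; 0 0 0 0 0 0' 1; python3 -m inch '0 0 0 0 0 0; 0 0 0 0 0 0; 0 0 0 0 0 0; 0 0 0 0 0 0'
```

```text
clock: 11.13
tool_pos: [0.4782, 0.2752, 0.1064]
orientation: [179.9, 0.0, -16.2]
force: [0.4, 0.7, 0.9]
opening: 0.0874
gripper_force: 0.0
clock: 11.88
tool_pos: [0.4782, 0.2758, 0.1062]
orientation: [180.0, 0.0, -16.2]
force: [0.0, 0.4, 0.2]
opening: 0.0327
gripper_force: 0.0
clock: 12.22
tool_pos: [0.4781, 0.2758, 0.1062]
orientation: [180.0, 0.0, -16.2]
force: [-0.0, 0.8, 0.4]
opening: 0.0263
gripper_force: 29.9
```

Run:
```python
from h import *
o=get_obs();print(row((.478,.275,.23),(180,0,-16.2)),row((.5667,.0755,.23),(180,0,3.5)))
```

```text
[ 3.000e-04  2.700e-03 -4.128e-01  1.000e-04  0.000e+00  1.000e-04] [ 4.697e-01  5.589e-01 -4.127e-01  0.000e+00  1.000e-04 -1.094e-01]
```

```bash
python3 -m inch '0 0 -0.1 0 0 0; 0 0 -0.22 0 0 0; 0 0 -0.34 0 0 0; 0 0 -0.413 0 0 0; 0.12 0.14 -0.413 0 0 -0.03; 0.24 0.28 -0.413 0 0 -0.056; 0.35 0.42 -0.413 0 0 -0.08; 0.43 0.52 -0.413 0 0 -0.1; 0.47 0.558 -0.413 0 0 -0.11; 0.47 0.558 -0.413 0 0 -0.11'; python3 -m inch '0 0 0 0 0 0;0 0 0 0 0 0;0 0 0 0 0 0;0 0 0 0 0 0;0 0 0 0 0 0;0 0 0 0 0 0;0 0 0 0 0 0;0 0 0 0 0 0';python3 - <<'E'
from h import *
o=get_obs();print(o['tool_pos'],o['orientation'],o['force'],o['opening'])
im=snapshot('wrist');save('w',im,'w3raw');cv2.imwrite('pics/w3.png',cv2.resize(im[120:320,160:427,::-1],(800,600),interpolation=2))
for t in('gauge','pointer_tip','marker_tip','stud'):
    print(t,[(round(r['p'],2),np.round(r['uv'],1)) for r in landmark_of('wrist',t)[:2]])
E
```

```text
clock: 13.05
tool_pos: [0.5675, 0.0712, 0.2292]
orientation: [179.9, 0.1, 3.6]
force: [0.4, 1.5, -5.8]
opening: 0.0259
gripper_force: 30.0
clock: 13.72
tool_pos: [0.5668, 0.0762, 0.2303]
orientation: [-180.0, -0.0, 3.7]
force: [-0.4, 0.6, -4.1]
opening: 0.0258
gripper_force: 30.0
[0.56681628 0.07624378 0.23025736] [-1.79994457e+02 -9.18693943e-03  3.66062849e+00] [-0.378337    0.58061418 -4.08681839] 0.025769033621445985
gauge [(0.79, array([275.8, 212. ]))]
pointer_tip [(0.88, array([274.9, 218.8]))]
marker_tip [(0.66, array([248.5, 223.9]))]
stud [(0.79, array([282.8, 184. ]))]
```

View pics/w3.png

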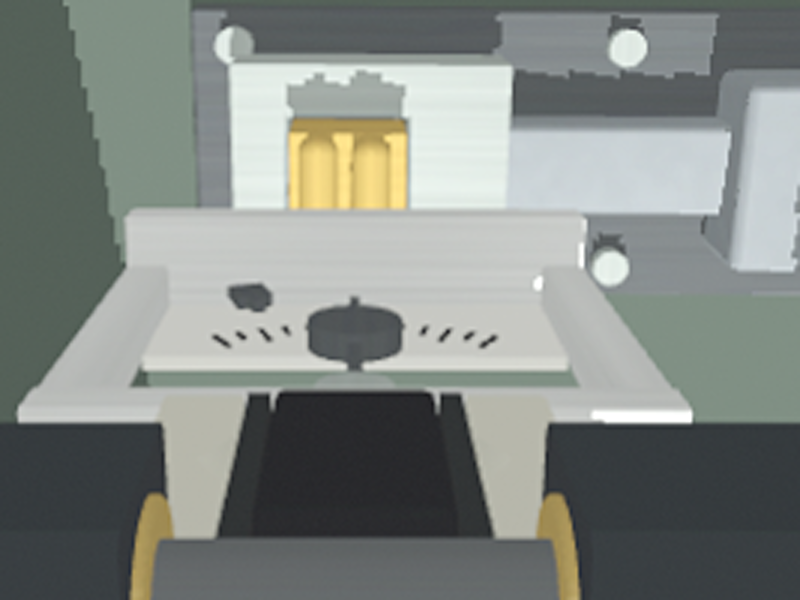

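The gauge is held level. In the crop the pointer tip is at about (354,299) and the marker at (250,297), and both brass ridges are raised, low at column 320 and high at column 371.

```bash
cat >> h.py <<'E'
def ang(uv,x0):
    o=get_obs();R0=Rt();a,d=ray('wrist',uv)
    a=R0.inv().apply(a-o['tool_pos']);d=R0.inv().apply(d)
    q=a+d*(x0-a[0])/d[0]; y=-q[1]; z=-(q[2]-.018)   # gauge axes about pivot
    return np.degrees(np.arctan2(y,-z)),np.hypot(y,z)
E
python3 - <<'E'
from h import *
c=lambda u,v:(160+u/3,120+v/3)
for x0 in(-.004,-.002,0,.002,.004): print(x0,'ptr',ang(c(354,298),x0),ang((274.9,218.8),x0),'mk',ang((248.5,223.9),x0),ang(c(268,300),x0))
print('low',onz('wrist',c(320,165),.063),'high',onz('wrist',c(371,165),.066))
print('edges high far end',onz('wrist',c(371,135),.066),onz('wrist',c(320,135),.063))
im=cv2.imread('pics/w3raw.png')
cv2.imwrite('pics/w3z.png',cv2.resize(im[205:245,225:305],(800,400),interpolation=2))
E
```

```text
-0.004 ptr (np.float64(0.8407195257538329), np.float64(0.06686997149539056)) (np.float64(2.6411525102059192), np.float64(0.06805187772414062)) mk (np.float64(19.771995032385313), np.float64(0.06118642584842015)) (np.float64(17.57133273721272), np.float64(0.06862862336429902))
-0.002 ptr (np.float64(0.9241193865064593), np.float64(0.061151757105262015)) (np.float64(2.8425134849942455), np.float64(0.06231089653790427)) mk (np.float64(21.23526481857169), np.float64(0.05587338295274989)) (np.float64(18.730845929785044), np.float64(0.06308250909979451))
0 ptr (np.float64(1.0247251066187737), np.float64(0.05543369901267277)) (np.float64(3.0847408368559925), np.float64(0.056570841157534475)) mk (np.float64(23.004611174749833), np.float64(0.05060441997049869)) (np.float64(20.11319699756017), np.float64(0.057567201639610835))
0.002 ptr (np.float64(1.1484727251232623), np.float64(0.049715851147237325)) (np.float64(3.381668334741667), np.float64(0.0508320252156271)) mk (np.float64(25.182553796421924), np.float64(0.045394888500822524)) (np.float64(21.787260312411757), np.float64(0.05209248694148393))
0.004 ptr (np.float64(1.3043831143093103), np.float64(0.043998295469949086)) (np.float64(3.754159975590776), np.float64(0.0450949219104642)) mk (np.float64(27.919945577584354), np.float64(0.040267861464686056)) (np.float64(23.852244601549884), np.float64(0.04667265181800625))
low [0.57535666 0.08744465 0.063     ] high [0.57698846 0.07236655 0.066     ]
edges high far end [0.5859284  0.07298334 0.066     ] [0.58438769 0.0879423  0.063     ]
```

View pics/w3z.png

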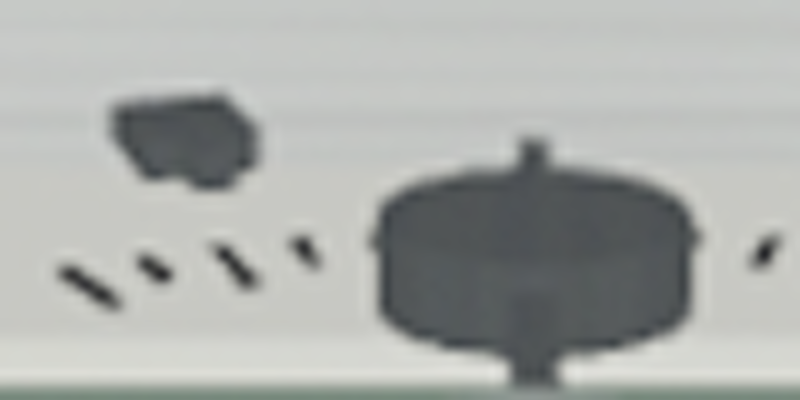

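Scale ticks at 15-30° put the marker near 19-22°. I'll lower onto the stud now, then rock with visual feedback.

```bash
python3 -m inch '0 0 0.07 0 0 0; 0 0 0.13 0 0 0; 0 0 0.165 0 0 0; 0 0 0.18 0 0 0; 0 0 0.18 0 0 0'; python3 -m inch '0 0 0.005 0 0 0; 0 0 0.01 0 0 0; 0 0 0.01 0 0 0'; python3 -m inch '0 0 0.005 0 0 0; 0 0 0.005 0 0 0'
```

```text
clock: 14.38
tool_pos: [0.5665, 0.0755, 0.1752]
orientation: [180.0, 0.1, 3.6]
force: [0.7, -0.2, -3.2]
opening: 0.0258
gripper_force: 30.0
clock: 14.63
tool_pos: [0.5673, 0.0759, 0.1738]
orientation: [-180.0, -0.1, 3.6]
force: [0.7, 0.1, -3.9]
opening: 0.0262
gripper_force: 30.0
clock: 14.8
tool_pos: [0.5675, 0.0759, 0.1725]
orientation: [-180.0, -0.1, 3.6]
force: [-0.8, 0.1, -0.0]
opening: 0.0257
gripper_force: 30.0
```

```bash
python3 -m inch '0 0 0.003 0 0 0; 0 0 0.004 0 0 0; 0 0 0.004 0 0 0; 0 0 0.004 0 0 0; 0 0 0.004 0 0 0; 0 0 0.004 0 0 0'
python3 - <<'E'
from h import *
o=get_obs();print(o['tool_pos'],o['orientation'],o['force'],o['moment'])
# rocking: gauge frame rotate about contact; angle a: +y end down
B=(o['tool_pos'],Rt()); R0=B[1]
F=R.from_euler('z',3.5,degrees=True); s=np.array([.5675,.071,0])
# gauge pose now: origin under TCP
g=F.inv().apply(B[0]-s); print('tcp in fixture',g)
z0=g[2]-.106 # effective crown height
def tcp(a):
    # base line touches rounded ridges: envelope -- circles centre (0,z0-6) and (16,z0-9), r=6, keep material point under contact fixed approx (roll without slip)
    a=np.radians(a); n=np.array([np.sin(a),np.cos(a)]); t=np.array([np.cos(a),-np.sin(a)])
    y0=g[1]  # gauge origin offset from high ridge contact, along base
    A=np.array([0,z0-.006]);Bc=np.array([.016,z0-.009]); ac=np.arctan2(.003,.016)
    if a<=ac:
        cpt=A+.006*n; sarc=.006*a          # rolled arc length
    else:
        cpt=Bc+.006*n; sarc=np.hypot(.016,.003)+.006*a
    # base material coordinate of contact from origin: -y0 + sarc
    org=cpt-t*(-y0+sarc)
    return org+n*.106
for a in(3,6,9,10.6,13,16,19,20,21):
    q=tcp(a); P=s+F.apply([g[0],q[0],q[1]]); rot=F*R.from_euler('x',-a,degrees=True)*F.inv()
    print(a,row(P,rot*R0,B),(P-B[0]).round(4))
E
```

```text
clock: 15.3
tool_pos: [0.5677, 0.0759, 0.1723]
orientation: [-180.0, -0.1, 3.6]
force: [-3.0, 0.6, 6.4]
opening: 0.0257
gripper_force: 30.0
[0.56765291 0.07590331 0.17234146] [-1.79983719e+02 -1.39608980e-01  3.64381923e+00] [-3.03668646  0.57700375  6.41130646] [ 0.10661569  1.4836335  -0.02612644]
tcp in fixture [0.00045196 0.00488483 0.17234146]
3 [ 0.     -0.0185  0.0013 -0.0167 -0.     -0.    ] [-0.0003  0.0055 -0.0004]
6 [ 0.0001 -0.0369  0.0035 -0.0333 -0.0001 -0.0001] [-0.0007  0.011  -0.0011]
9 [ 0.0001 -0.0551  0.0067 -0.05   -0.0001 -0.0001] [-0.001   0.0165 -0.002 ]
10.6 [ 0.0001 -0.0648  0.0087 -0.0589 -0.0001 -0.0001] [-0.0012  0.0194 -0.0026]
13 [ 0.0002 -0.0796  0.01   -0.0722 -0.0002 -0.0002] [-0.0015  0.0238 -0.003 ]
16 [ 0.0002 -0.0981  0.0125 -0.0889 -0.0002 -0.0002] [-0.0018  0.0294 -0.0037]
19 [ 0.0003 -0.1164  0.0158 -0.1056 -0.0003 -0.0003] [-0.0021  0.0349 -0.0047]
20 [ 0.0003 -0.1225  0.0172 -0.1111 -0.0003 -0.0003] [-0.0022  0.0367 -0.0051]
21 [ 0.0003 -0.1285  0.0186 -0.1167 -0.0003 -0.0003] [-0.0024  0.0385 -0.0056]
```

```bash
python3 -m inch '0 -0.009 0.001 -0.008 0 0; 0 -0.0185 0.001 -0.0167 0 0; 0 -0.028 0.002 -0.025 0 0; 0 -0.037 0.0035 -0.0333 0 0; 0 -0.046 0.005 -0.042 0 0; 0 -0.055 0.0067 -0.05 0 0; 0 -0.055 0.0067 -0.05 0 0'
```

```text
clock: 15.88
tool_pos: [0.5669, 0.0926, 0.1703]
orientation: [170.8, -0.1, 3.7]
force: [-0.8, -2.6, 7.8]
opening: 0.0255
gripper_force: 30.0
```

Run:
```python
from h import *
o=get_obs();print(o['force'],o['tool_pos'],o['orientation'],(Rt().as_matrix()[2]),np.degrees(np.arcsin(Rt().as_matrix()[2,1])))
```

```text
[-0.79231719 -2.63427817  7.78946294] [0.56686106 0.09258688 0.17031449] [ 1.70822114e+02 -1.26392696e-01  3.73402966e+00] [ 0.00220597  0.15949979 -0.9871955 ] 9.177863436799171
```

```bash
python3 -m inch '0 -0.0055 0.0005 -0.005 0 0; 0 -0.0124 0.0002 -0.011 0 0; 0 -0.0247 -0.0006 -0.022 0 0; 0 -0.034 -0.001 -0.03 0 0; 0 -0.0434 -0.001 -0.039 0 0; 0 -0.0556 -0.0008 -0.05 0 0; 0 -0.0556 -0.0008 -0.05 0 0; 0 -0.0556 -0.0008 -0.05 0 0; 0 -0.0556 -0.0008 -0.05 0 0; 0 -0.0556 -0.0008 -0.05 0 0'; python3 -m inch '0 0 0 0 0 0;0 0 0 0 0 0;0 0 0 0 0 0;0 0 0 0 0 0;0 0 0 0 0 0;0 0 0 0 0 0;0 0 0 0 0 0;0 0 0 0 0 0;0 0 0 0 0 0'
python3 - <<'E'
from h import *
o=get_obs();print(o['force'],np.degrees(np.arcsin(Rt().as_matrix()[2,1])))
im=snapshot('wrist');save('w',im,'w4raw');cv2.imwrite('pics/w4.png',cv2.resize(im[205:255,225:305,::-1],(800,500),interpolation=2))
for t in('pointer_tip','marker_tip'):
    print(t,[(round(r['p'],2),np.round(r['uv'],1),ang(r['uv'],-.002)) for r in landmark_of('wrist',t)[:2]])
E
```

```text
clock: 16.72
tool_pos: [0.5659, 0.1088, 0.1682]
orientation: [162.0, -0.1, 3.7]
force: [-1.8, -0.3, 8.7]
opening: 0.0257
gripper_force: 30.0
clock: 17.47
tool_pos: [0.5659, 0.1088, 0.1681]
orientation: [162.0, -0.2, 3.7]
force: [-1.5, 1.1, 8.7]
opening: 0.0262
gripper_force: 30.0
[-1.49651576  1.07736364  8.69059361] 18.010064361410738
pointer_tip [(0.6, array([248. , 223.5]), (np.float64(21.65243744127704), np.float64(0.05671292379981539))), (0.44, array([455.8, 245. ]), (np.float64(-79.78368549746573), np.float64(0.10009328744249599)))]
marker_tip [(0.43, array([247.3, 222.5]), (np.float64(21.487065652467987), np.float64(0.058684293856776606)))]
```

View pics/w4.png

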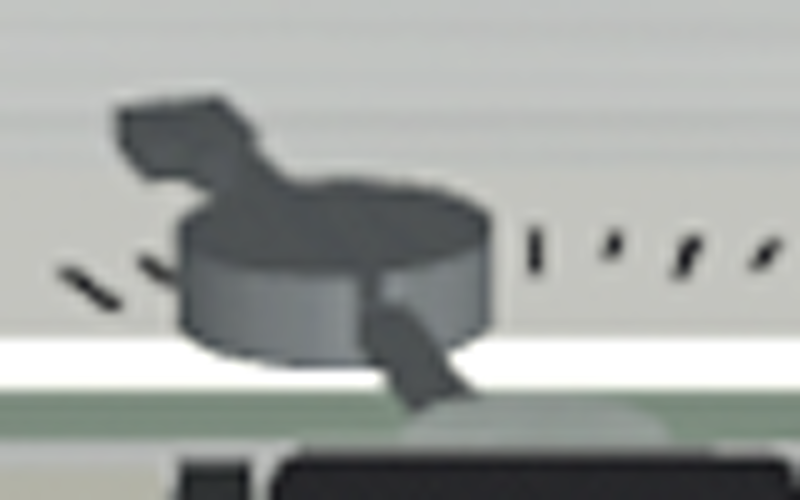

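The pointer has settled at about 18° and its tip meets the tab's right-hand (inner) side, so a bit more tilt is needed. I'll fit the tab outline with a projected box.

```bash
cat > fit.py <<'E'
from h import *
from scipy.optimize import minimize
c=cam('wrist');o=get_obs();R0=Rt()
# camera in tool axes is constant
Rc=c[2]@R0.as_matrix(); tc=c[2]@o['tool_pos']+c[3]
def P(pts,dx,dy,dz): # gauge pts about pivot (x,y,z) -> zoomed px of crop
    pts=np.atleast_2d(pts); q=np.c_[pts[:,0]+dx,-(pts[:,1]+dy),.018-pts[:,2]+dz]
    uv=proj('wrist',q,(c[0],c[1],Rc,tc)); return (uv-[225,205]+.5)*10-.5
im=cv2.imread('pics/w3raw.png',0)[205:245,225:305]
big=cv2.resize(im,(800,400),interpolation=cv2.INTER_CUBIC)
m=np.zeros_like(big);m[80:205,90:280]=(big[80:205,90:280]<140)
n,l,st,_=cv2.connectedComponentsWithStats(m);k=1+np.argmax(st[1:,4]);m=(l==k)
print('mask',st[k],'area')
# lateral offset from 0-deg pointer tip seen at zoom (534,140)
def tip(th,dx,dy,dz): return P([[0,.062*np.sin(th),-.062*np.cos(th)]],dx,dy,dz)[0]
r=minimize(lambda v:np.sum((tip(0,v[0],v[1],0)-[534,140])**2),[0,0],method='Nelder-Mead');dx,dy=r.x
print('dx dy',r.x)
def hull(v):
    th,x1,w=v; pts=[]
    for x in(x1,x1+w):
        for rr in(.062,.072):
            for s in(-.004,.004):
                pts.append([x,rr*np.sin(th)+s*np.cos(th),-rr*np.cos(th)+s*np.sin(th)])
    return cv2.convexHull(P(pts,dx,dy,0).astype(np.float32))
def cost(v):
    h=hull(v);z=np.zeros((400,800),np.uint8)
    cv2.fillConvexPoly(z,np.round(h*16).astype(np.int32),1,shift=4)
    z=z>0;return 1-(z&m).sum()/max(1,(z|m).sum())
best=min((minimize(cost,[t,x,w],method='Nelder-Mead',options=dict(initial_simplex=[[t,x,w],[t+.03,x,w],[t,x+.002,w],[t,x,w+.002]])) for t in(.3,.36) for x in(-.006,-.002,.001) for w in(.002,.004)),key=lambda r:r.fun)
print(np.degrees(best.x[0]),best.x,best.fun,hull(best.x)[:,0].round())
for a in(18,19,20,21,22):print(a,tip(np.radians(a),dx,dy,0))
# ticks as check: lateral seen 305,235,155,90 for 15..30
E
python3 fit.py
```

```text
mask [  111    95   147    96 10876] area
dx dy [-0.00179675  0.00126381]
20.668465948332447 [ 0.36073278 -0.00125889  0.00235992] 0.10491402635943092 [[265. 170.]
 [149. 184.]
 [111. 138.]
 [110. 106.]
 [222.  93.]
 [264. 137.]]
18 [248.54096314 154.67958987]
19 [232.84751274 156.37256746]
20 [217.18155177 158.1590818 ]
21 [201.54470306 160.03935887]
22 [185.93861674 162.01363477]
```

```bash
python3 -m inch '0 -0.006 -0.0003 -0.005 0 0; 0 -0.011 -0.0008 -0.01 0 0; 0 -0.0161 -0.0011 -0.0144 0 0; 0 -0.0161 -0.0011 -0.0144 0 0; 0 -0.0161 -0.0011 -0.0144 0 0; 0 -0.0161 -0.0011 -0.0144 0 0; 0 -0.0161 -0.0011 -0.0144 0 0; 0 -0.0161 -0.0011 -0.0144 0 0; 0 -0.0161 -0.0011 -0.0144 0 0; 0 -0.0161 -0.0011 -0.0144 0 0'; python3 -m inch '0 0 0 0 0 0;0 0 0 0 0 0;0 0 0 0 0 0;0 0 0 0 0 0;0 0 0 0 0 0;0 0 0 0 0 0;0 0 0 0 0 0;0 0 0 0 0 0'
python3 - <<'E'
from h import *
o=get_obs();print(o['force'],np.degrees(np.arcsin(Rt().as_matrix()[2,1])))
im=snapshot('wrist');save('w',im,'w5raw');cv2.imwrite('pics/w5.png',cv2.resize(im[205:255,225:305,::-1],(800,500),interpolation=2))
for n in('wrist','scene'):
  if n=='scene':
    im=snapshot(n);save('s',im,'s5raw')
  for t in('pointer_tip','marker_tip','stud'):
    print(n,t,[(round(r['p'],2),np.round(r['uv'],1)) for r in landmark_of(n,t)[:2]])
E
```

```text
clock: 18.45
tool_pos: [0.5656, 0.1136, 0.1671]
orientation: [159.4, -0.2, 3.7]
force: [-3.2, -0.3, 9.9]
opening: 0.0258
gripper_force: 30.0
clock: 19.12
tool_pos: [0.5656, 0.1136, 0.1671]
orientation: [159.4, -0.2, 3.7]
force: [-2.9, 0.8, 10.3]
opening: 0.0258
gripper_force: 30.0
[-2.93789308  0.78704163 10.28012451] 20.60503687166075
wrist pointer_tip [(0.63, array([242.9, 221. ])), (0.57, array([86.8,  3.1]))]
wrist marker_tip [(0.51, array([246.6, 223.1]))]
wrist stud []
scene pointer_tip [(0.49, array([279.8, 193.9]))]
scene marker_tip []
scene stud [(0.72, array([271.9, 209.7]))]
```

View pics/w5.png

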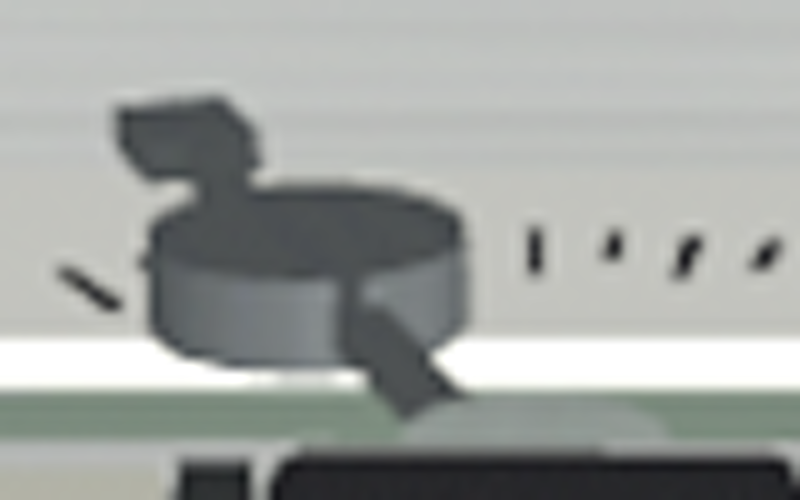

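The rod runs into the middle of the tab's inner edge (rod (222,185) extrapolates to about (203,163), edge midpoint about (204,165)). The gauge is tilted 20.6° and bears on the stud with about 14 N, and contact at about 66 mm confirmed the stud is fully up.

```bash
python3 -c "
from plant import close_job
print(close_job())"
```

```text
the job is handed in; nothing more can be done
None
```

I handed the job in at about 19 s on the robot clock. The crank is wound to its stop with the stud fully up (about 66 mm). The gauge is held and pressed on the stud's low ridge at about 14 N, tilted 20.6°. Its pointer is on the marker tab as far as the wrist camera shows, with my fit of the tab at 20.7° and good to a few tenths of a degree.

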